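Open the wax heater and park its lid

TASK

Open the wax heater for the next waxing: lift its loose lid by the front tab and tip it back until it stands on its heel in the slot behind the well, leaning back against the wire rest with the tab up and the waxy underside towards the front. Leave the heater where it stands, do not let the lid drop off onto the table, and do not disturb the pots, dropper and cotton buds beside it.

Things in the scene. Friction and masses are not known exactly. Their poses are not given: they have to be found in the camera images.
- heater: Round white wax heater, 144 mm across, 90 mm high, 2.2 kg, loose on rubber feet, black dial low on its front. Origin: centre of its underside, on the axis of the round well. x axis to its back (away from the dial), z up. At the back a block 104 mm wide reaches to x = 105 mm. The dial stands out to x = -84 mm below z = 54 mm.
- well_rim (a point): Centre of the well's rim, on top (z = 90 mm of the heater). Rim 108 mm across outside, 96 mm inside, 12 mm high above the slot behind it.
- lid_slot (a point): Middle of the floor of the lid slot, fixed to the heater at x = 74 mm, y = 0, z = 78 mm of its frame. The slot runs from the rim (x = 54 mm) to the foot of the wire rest (x = 91 mm) and is 88 mm wide between raised ends.
- rest_top (a point): Middle of the top bar of the wire rest (7 mm steel wire, 72 mm wide), fixed to the heater at x = 120 mm, z = 162 mm of its frame. The rest rises from the back of the slot, leaning back about 17 degrees.
- lid: Loose rose lid, about 160 g. Origin: centre of its plate's underside, which lies on the rim at the start; axes then near the heater's (x to the back, z up). Plate 116 mm across, 9 mm thick; a plug below, 87 mm across, 7 mm deep, sits in the well with 4 mm play. Nothing holds it: a push of under 2 N up under the tab tips it; the heel then drops into the slot; past upright it falls onto the rest and stays.
- lid_tab (a point): Middle of the front end of the lid's thumb tab, on its underside (x = -92 mm, y = 0, z = 0 of the lid). The tab is 46 mm wide, 7 mm thick, overhangs the housing by 20 mm and is free below.
- lid_heel (a point): Middle of the back end of the lid's straight heel, on its underside (x = 70 mm, y = 0, z = 0 of the lid). The heel is 76 mm wide, 6 mm thick; it overhangs the slot at the start, and the parked lid stands on it.
- wax_pot_centre (a point): Centre of a small jar with a tan cap, 50 mm across, 51 mm high: leave alone.
- powder_pot_centre (a point): Centre of a small white jar with a pale green cap, 55 mm across, 44 mm high: leave alone.
- oil_dropper_centre (a point): Centre of a brown dropper bottle, 33 mm across, 102 mm high: leave alone.
- cotton_buds_centre (a point): Centre of a pale ribbed tub for cotton buds, 77 mm across, 80 mm high: leave alone.

How it is judged:
At the end, for the whole second after the job is handed in: The lid is at rest on its heel in the slot, tab end over 190 mm up, leaning 2 to 45 degrees back past upright, square within 17 degrees, within 25 mm of the heater's middle, its centre 60 to 150 mm behind the well's axis; heater upright, within 30 mm of where it stood (angle between lid's own z axis and vertical between 1.6 and 2.35 rad and angle between the y axis of lid and the y axis of heater, either way round below 0.3 rad and x of lid in the frame of heater between 0.06 and 0.15 m and y of lid in the frame of heater between -0.025 and 0.025 m and z of lid_tab in the frame of heater above 0.19 m and linear speed of each of lid, heater below 0.02 m/s and angular speed of lid below 0.2 rad/s and angle between heater's own z axis and vertical below 0.05 rad and distance of heater from where it was at the start of the episode below 0.03 m); the robot touches nothing.
It fails at once if the lid falls off the heater (height (world z) of lid below 0.075 m).
It fails at once if the heater is shoved more than 40 mm or tipped (distance of heater from where it was at the start of the episode above 0.04 m or angle between heater's own z axis and vertical above 0.2 rad).
It fails at once if a jar, the dropper or the cotton buds are moved more than 30 mm (distance of any of wax_pot_centre, powder_pot_centre, oil_dropper_centre, cotton_buds_centre from where it was at the start of the episode above 0.03 m).
It also fails if it takes over 43 s, if anything falls off the work surface, if the arm or the gripper's body presses on something with over 40 N, if the wrist force passes 120 N, or if a joint passes its speed limit or range.

ROBOT

A 6-joint arm with a two-finger parallel gripper is mounted at the origin on a cart in front of the work surface, level with it; the furniture and walls round the work are solid. World frame = base frame: x ahead of the robot, y to its left, z up, the work surface at z = 0. Lengths are in m, angles in rad, forces in N, time in s.
With the tool pointing down it reaches from about 0.25 to 0.725 m from the base axis. Payload 4 kg.
Tool frame: the origin (TCP) lies midway between the tips of the shut fingers; the grasp point (between the pads) lies grip_point_offset behind it (grip_point_offset is the distance from the TCP to the grasp point, in m); z points along the fingers, y is the line along which they close (so a half turn about z gives the same grasp; the last joint's range is limited). The gripper opens to 85 mm and grips with 20 to 120 N. Pads are 22 mm wide; open, the fingers measure 114 mm over their backs; the gripper's body (76 mm by 85 mm) begins 54 mm behind the grasp point. The pads swing forward as they close: fully open they stand 13 mm farther back than shut.
Start: joints at [-1.279, 0.241, 0.005, 1.335, 0, 1.571], TCP at [0.144, -0.479, 0.211] pointing down, gripper open.
Joint ranges: [-2.72, 2.72], [-1.05, 1.87], [-1.09, 1.28], [-1.99, 2.15], [-1.42, 1.44], [-3.14, 3.14]. Speed limits (rad/s): [2.79, 2.79, 3.14, 3.14, 3.14, 3.14].

INTERFACE

Orientations are given as [roll, pitch, yaw] about the fixed x, y, z axes, in that order (R = Rz(yaw) Ry(pitch) Rx(roll)).
In Python, from plant import * gives the robot as it stands.
- The arm moves only by the shell command python3 -m crank 'ROWS' [OPENING] [FORCE]. ROWS is JSON, a list of rows, each an object of numbers: "tx", "ty", "tz": the shift along the tool's x, y, z in m; "spin": the turn about the tool's z in rad. A call has 1 to 5 rows; each row is the pose to reach, as a shift and turn from the pose commanded when the call began, along the tool's axes at that moment; what a row does not reach only later rows make up. A row lasts 1/10 s, in which the tool goes at most 50 mm and 8.59 degrees, less where a joint would pass 70% of its speed; a pose out of reach is approached as far as the arm can. A call with a gripper value outside its range is refused whole. OPENING is the opening, from 0 (shut) to 1 (fully open), set as the call begins (- or left out, the last holds). The fingers move at their own pace and stop on an object; FORCE is the grip in N (left out, the last holds). Time passes only in rows, so rows that repeat a pose let the fingers close. It gives the time, the measured TCP pose, the force and the opening at its end, in the units of the state.
- get_state(): the state, without advancing time (a new reading comes with each control period).
- read_camera(name): name is "side" or "top" or "wrist"; returns a dict with "img" (480x640x3 uint8, red, green, blue), "camera_matrix" (3x3 intrinsics, pixels), "camera_from_world" (4x4, takes a point from world to camera coordinates); the wrist camera has in their place "tool_from_camera" (4x4, takes a point from camera to tool coordinates, whose origin is the TCP and whose axes are the flange's). Camera axes: x right, y up, looking along -z (the intrinsics and any distortion apply to the point x, -y, -z); pixel columns grow to the right and rows downward; lengths in m; the calibration is good to about 2 mm. The wrist camera is an equidistant fisheye: a pixel r from the principal point sees the ray r / f radians off the axis. A picture is of the moment at which its call begins: read the wrist's pose just before it. There is no depth.
- job_done(): hands the job in, once; it reports no verdict.
Trained networks look in the newest picture that a camera, given by its name, has taken for a name from the list of things; names that differ only in an ending like _2 or _b are one class to them, and where a whole thing is asked for, a point or a joint stands for the part that bears it (a point fixed in the world has none). Each returns a list of dicts, best first, with "confidence" (0 to 1); they miss things now and then, are a little off and sometimes report something else, mostly with a low value. They report only what shows in the picture. A call takes as long as a camera call.
- boxes_of(label, camera): "position" ([x, y, z] in m, in world coordinates, good to about 4 mm: the middle of the surface that is visible of it).
- mark_of(label, camera): "position" ([x, y, z] in m, in world coordinates, good to about 4 mm: a listed point, or the origin of a listed thing).
The state is a dict: "clock": time; "joint_positions": joint angles; "qvel": joint speeds; "joint_torque": joint torques, N m; "position": TCP position; "ee_rot": TCP orientation; "ft_force": force on the tool from outside, world axes, zero at the start; "ft_torque": the same for the moment, N m; "gripper_width": opening from 0.0 (shut) to 1.0 (fully open).
Only numpy, scipy, OpenCV 4.12 (cv2) and the standard library are available. Lean on these libraries where they do the work, as an engineer would, in place of code of your own. Each camera call takes 0.05 s, during which the arm holds its last target. There are 200 camera calls.

## Working session

There is one attempt and no reset: what is moved stays moved. The work goes in short steps, Python scripts to look and compute and a shell command to move; the robot and the scene stay as the last step left them, time stands still between calls to the robot, and variables do not carry over. Pictures are saved under pics/ and viewed, on a budget of 10 in all, crops included, one or two more only if the job needs it, and the job is handed in when it is done.

```bash
ls; mkdir -p pics
python3 - <<'E'
from plant import *
import cv2,numpy as np
s=get_state();print(s['clock'],s['position'],s['ee_rot'],s['gripper_width'])
ims=[]
for c in['top','side']:
    r=read_camera(c);ims.append(r['img'][:,:,::-1])
    for l in['heater','lid','lid_tab','lid_heel','well_rim','lid_slot','rest_top','wax_pot_centre','powder_pot_centre','oil_dropper_centre','cotton_buds_centre']:
        m=mark_of(l,c);print(c,l,[(np.round(d['position'],3).tolist(),round(d['confidence'],2)) for d in m[:2]])
cv2.imwrite('pics/a.png',cv2.resize(np.vstack(ims),None,fx=.62,fy=.62,interpolation=cv2.INTER_AREA))
E
```

```text
pics
0.0 [ 0.14362007 -0.47820288  0.21008918] [-3.13943746e+00  4.36164723e-05  2.91791107e-01] 0.9976515597307783
top heater []
top lid [([0.581, 0.005, 0.089], 0.93)]
top lid_tab [([0.492, -0.026, 0.09], 0.83)]
top lid_heel [([0.645, 0.024, 0.09], 0.69), ([0.582, 0.312, 0.029], 0.21)]
top well_rim [([0.657, -0.281, 0.048], 0.47)]
top lid_slot [([0.656, 0.033, 0.079], 0.6)]
top rest_top [([0.696, 0.041, 0.161], 0.93)]
top wax_pot_centre [([0.58, 0.314, 0.028], 0.63)]
top powder_pot_centre [([0.692, 0.307, 0.022], 0.64)]
top oil_dropper_centre [([0.659, -0.283, 0.051], 0.7)]
top cotton_buds_centre [([0.66, -0.379, 0.043], 0.85)]
side heater []
side lid [([0.582, 0.003, 0.089], 0.84)]
side lid_tab [([0.494, -0.024, 0.093], 0.85)]
side lid_heel [([0.652, 0.022, 0.09], 0.9)]
side well_rim []
side lid_slot [([0.651, 0.03, 0.078], 0.89)]
side rest_top [([0.697, 0.047, 0.162], 0.98)]
side wax_pot_centre [([0.579, 0.308, 0.026], 0.82)]
side powder_pot_centre [([0.697, 0.309, 0.017], 0.56), ([0.658, -0.283, 0.05], 0.47)]
side oil_dropper_centre [([0.658, -0.282, 0.053], 0.78)]
side cotton_buds_centre [([0.656, -0.375, 0.043], 0.59)]
```

View pics/a.png

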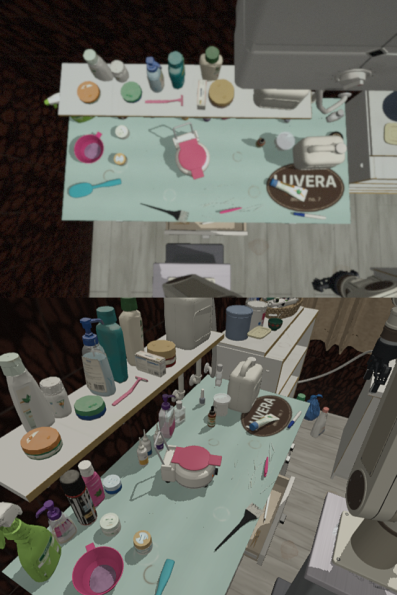

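The top view (upper half) shows the lid at about (192,157), with the tab pointing towards the robot and the rest behind it. The marks agree in both cameras. Next I'll fit the heater frame and check the shelf clearance behind.

Run:
```python
from plant import *
import cv2,numpy as np
from scipy.optimize import least_squares
nom={'lid':(0,0),'lid_tab':(-.092,0),'lid_heel':(.070,0),'lid_slot':(.074,0),'rest_top':(.120,0)}
obs=[]
crops=[]
for k in range(2):
  for c in['top','side']:
    r=read_camera(c)
    if k==0:
      print(c,r['camera_matrix'].round(1).tolist(),r['camera_from_world'].round(4).tolist())
      R=r['camera_from_world'];K=r['camera_matrix']
      p=R@np.array([.61,.01,.1,1]);u=K[0,0]*p[0]/-p[2]+K[0,2];v=K[1,2]+K[1,1]*p[1]/p[2]
      u,v=int(u),int(v);print(u,v)
      x0,y0=max(0,u-130),max(0,v-100);print('crop',x0,y0)
      crops.append(cv2.resize(r['img'][y0:y0+150,x0:x0+260,::-1],(780,450)) [:,:])
    for l in nom:
      for m in mark_of(l,c)[:1]:
        if m['confidence']>.5: obs.append((l,m['position']))
def f(q):
  c,s=np.cos(q[2]),np.sin(q[2]);return np.concatenate([np.array([q[0]+c*nom[l][0],q[1]+s*nom[l][0]])-p[:2] for l,p in obs])
q=least_squares(f,[.58,0,.3],loss='soft_l1',f_scale=.004);print(q.x,np.abs(q.fun).max())
for n in ['lid_tab','lid_heel','lid','rest_top','lid_slot']: print(n,np.mean([p for l,p in obs if l==n],0).round(4))
cv2.imwrite('pics/b.png',cv2.resize(np.vstack(crops),(520,600)))
```

```text
top [[586.6, 0.0, 323.6], [0.0, 586.6, 250.4], [0.0, 0.0, 1.0]] [[0.0121, -0.9999, 0.0029, -0.0395], [0.9873, 0.0124, 0.1586, -0.5953], [-0.1586, 0.001, 0.9873, -1.4771], [0.0, 0.0, 0.0, 1.0]]
306 241
crop 176 141
side [[459.5, 0.0, 316.6], [0.0, 459.5, 241.3], [0.0, 0.0, 1.0]] [[-0.8775, -0.4795, 0.0104, 0.5067], [0.3361, -0.5994, 0.7265, -0.2948], [-0.3421, 0.641, 0.6871, -0.8165], [0.0, 0.0, 0.0, 1.0]]
300 252
crop 170 152
[0.58231858 0.00385569 0.32717861] 0.2573894157792874
lid_tab [ 0.5348 -0.0883  0.0792]
lid_heel [0.6494 0.0237 0.0918]
lid [0.5815 0.003  0.0886]
rest_top [0.6962 0.043  0.1636]
lid_slot [0.6516 0.0297 0.0791]
```

View pics/b.png

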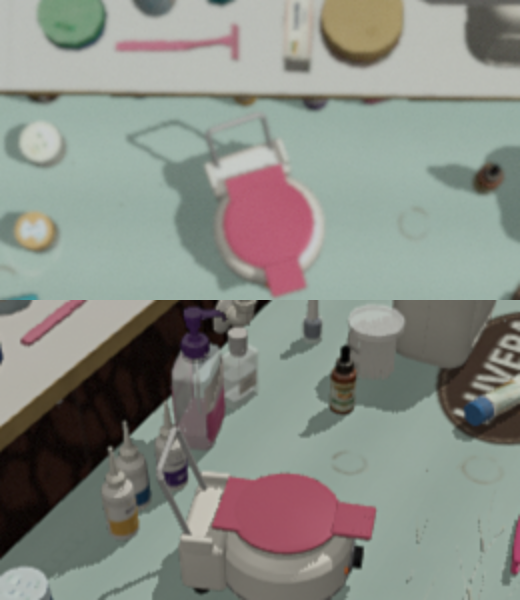

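The top crop shows the heater with its tab at (287,280) and the rest bar at about (240,125). The shelf's front edge is at row 95. The side crop shows the tab at (355,520) and the shelf edge running from (0,435) to about (195,305), well above the table. Now I'll triangulate the shelf edge.

Run:
```python
import numpy as np
from scipy.optimize import fsolve
T=np.array([[0.0121,-0.9999,0.0029,-0.0395],[0.9873,0.0124,0.1586,-0.5953],[-0.1586,0.001,0.9873,-1.4771]])
S=np.array([[-0.8775,-0.4795,0.0104,0.5067],[0.3361,-0.5994,0.7265,-0.2948],[-0.3421,0.641,0.6871,-0.8165]])
def pr(M,f,cx,cy,p):
    c=M@np.r_[p,1];return cx-f*c[0]/c[2],cy+f*c[1]/c[2]
for pt,edge in [((170,219.5),'low'),((170,199),'up?')]:
  def g(p): 
    a=pr(S,459.5,316.6,241.3,p);b=pr(T,586.6,323.6,250.4,p);return [a[0]-pt[0],a[1]-pt[1],b[1]-188]
  print(edge,fsolve(g,[.75,.3,.2]))
def g(p):
    a=pr(S,459.5,316.6,241.3,p);b=pr(T,586.6,323.6,250.4,p);return [a[0]-255,a[1]-162,b[1]-188]
print(fsolve(g,[.75,.1,.2]))
# tab pixel in both
def h(p):
    a=pr(S,459.5,316.6,241.3,p);b=pr(T,586.6,323.6,250.4,p);return np.r_[a,b]-np.array([170+374/2,152+222/2,176+290/2,141+290/2])
from scipy.optimize import least_squares
r=least_squares(h,[.5,0,.1]);print('tabend',r.x,r.fun)
```

```text
low [0.67861814 0.2542935  0.34403713]
up? [0.66748936 0.25428838 0.3850035 ]
[0.69227215 0.02750959 0.30453399]
tabend [ 0.49865038 -0.02665608  0.091882  ] [ 0.06515001  0.01597219 -0.02037404 -0.07950493]
```

The shelf edge, at x ≈ 0.68 and z ≈ 0.3 to 0.38, limits how far the gripper body can go forward. I'll measure it properly and see where the wrist camera sits on the hand.

Run:
```python
from plant import *
import cv2,numpy as np
t=read_camera('top')['img'];s=read_camera('side')['img'];w=read_camera('wrist')
print(w['tool_from_camera'].round(3).tolist())
for c in(200,260,330): print('top',c,[(r,t[r,c].tolist()) for r in range(182,196)])
for c in(150,200,240): 
  col=s[:,c].astype(int); g=[(r,col[r].tolist()) for r in range(130,260,3)]
  d=np.abs(np.diff(col.sum(1)));i=[k for k in range(120,280) if d[k]>50]; print('side',c,[(k,col[k].tolist(),col[k+1].tolist()) for k in i])
cv2.imwrite('pics/c.png',cv2.resize(s[60:300,60:380,::-1],(800,600)))
```

```text
[[0.001, 0.95, 0.311, 0.08], [1.0, -0.001, -0.0, -0.0], [0.0, 0.311, -0.95, -0.162], [0.0, 0.0, 0.0, 1.0]]
top 200 [(182, [186, 189, 183]), (183, [185, 188, 183]), (184, [182, 186, 178]), (185, [173, 175, 165]), (186, [146, 141, 124]), (187, [104, 95, 72]), (188, [76, 61, 39]), (189, [70, 53, 44]), (190, [68, 57, 53]), (191, [84, 86, 79]), (192, [119, 126, 119]), (193, [141, 157, 147]), (194, [152, 171, 162]), (195, [156, 177, 167])]
top 260 [(182, [185, 188, 182]), (183, [186, 189, 183]), (184, [184, 188, 181]), (185, [184, 187, 180]), (186, [169, 171, 163]), (187, [136, 133, 119]), (188, [108, 103, 84]), (189, [116, 125, 115]), (190, [142, 161, 151]), (191, [153, 174, 165]), (192, [154, 174, 164]), (193, [154, 174, 165]), (194, [156, 177, 167]), (195, [155, 176, 166])]
top 330 [(182, [186, 190, 184]), (183, [186, 189, 183]), (184, [185, 187, 181]), (185, [185, 188, 181]), (186, [182, 184, 177]), (187, [168, 171, 160]), (188, [133, 129, 114]), (189, [92, 82, 62]), (190, [68, 59, 48]), (191, [67, 63, 62]), (192, [64, 58, 64]), (193, [54, 54, 60]), (194, [56, 58, 64]), (195, [83, 92, 
[... 1184 characters left out ...]
], [97, 111, 102])]
side 240 [(120, [85, 82, 75], [104, 101, 91]), (121, [104, 101, 91], [129, 126, 118]), (122, [129, 126, 118], [169, 166, 159]), (156, [179, 175, 166], [158, 149, 129]), (157, [158, 149, 129], [98, 85, 63]), (158, [98, 85, 63], [76, 63, 36]), (167, [76, 64, 39], [51, 41, 26]), (168, [51, 41, 26], [17, 11, 7]), (212, [5, 2, 0], [31, 35, 32]), (213, [31, 35, 32], [94, 107, 98]), (214, [94, 107, 98], [148, 166, 155]), (221, [141, 157, 147], [98, 111, 103]), (246, [102, 101, 95], [79, 82, 81]), (247, [79, 82, 81], [40, 53, 63]), (253, [19, 38, 55], [56, 62, 67]), (254, [56, 62, 67], [99, 96, 91]), (258, [92, 108, 100], [115, 132, 123]), (259, [115, 132, 123], [147, 165, 155])]
```

View pics/c.png

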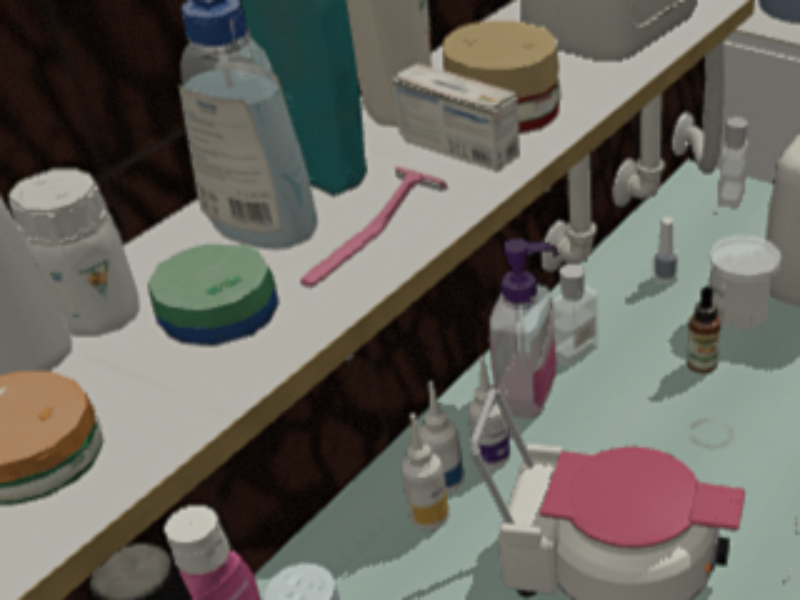

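The side crop shows the raised shelf, with its front edge running from (0,600) to (750,0), overhanging behind the heater. The heater's rest is at about (490,450) and the tab at (720,505).

Run:
```python
import numpy as np
from scipy.optimize import fsolve
T=np.array([[0.0121,-0.9999,0.0029,-0.0395],[0.9873,0.0124,0.1586,-0.5953],[-0.1586,0.001,0.9873,-1.4771]])
S=np.array([[-0.8775,-0.4795,0.0104,0.5067],[0.3361,-0.5994,0.7265,-0.2948],[-0.3421,0.641,0.6871,-0.8165]])
def pr(M,f,cx,cy,p):
    c=M@np.r_[p,1];return cx-f*c[0]/c[2],cy+f*c[1]/c[2]
for name,pts,row in[('upper',[(150,231.3),(200,190.2),(240,157.3)],lambda u:186.2+(u-200)*.0154),('lower',[(150,244),(200,203),(240,168)],lambda u:188.7+(u-260)*.0154)]:
  for pt in pts:
    def g(p):
      a=pr(S,459.5,316.6,241.3,p);b=pr(T,586.6,323.6,250.4,p);return [a[0]-pt[0],a[1]-pt[1],b[1]-row(b[0])]
    print(name,fsolve(g,[.7,.2,.3]).round(4))
```

```text
upper [0.6821 0.2892 0.3476]
upper [0.6816 0.1836 0.348 ]
upper [0.6812 0.0812 0.3484]
lower [0.6843 0.2939 0.3265]
lower [0.6847 0.186  0.3238]
lower [0.6836 0.0817 0.3268]
```

Shelf: front edge at x ≈ 0.683, z from 0.326 to 0.348. The wrist camera sticks out 80 mm along tool +x, so I'll turn the hand half round to point it at the robot and not the shelf. The plan is to pinch the tab across its width with a light grip, swing it up and back, and release just past upright, keeping the TCP at x ≤ about 0.63.

```bash
python3 -m crank '[{"tx":0.033,"ty":-0.024},{"tx":0.066,"ty":-0.048},{"tx":0.099,"ty":-0.071},{"tx":0.132,"ty":-0.095},{"tx":0.165,"ty":-0.119}]' 1
python3 -m crank '[{"tx":0.033,"ty":-0.024},{"tx":0.066,"ty":-0.048},{"tx":0.099,"ty":-0.071},{"tx":0.132,"ty":-0.095},{"tx":0.165,"ty":-0.119}]'
python3 -m crank '[{"tx":0.033,"ty":-0.024},{"tx":0.066,"ty":-0.048},{"tx":0.099,"ty":-0.071},{"tx":0.112,"ty":-0.084},{"tx":0.112,"ty":-0.084,"spin":0.1}]'
python3 -c "
from plant import *
print(get_state()['joint_positions'])"
```

```text
[-1.27901862e+00  2.40594423e-01  5.01921530e-03  1.33522778e+00
 -1.42715689e-05  1.57078693e+00]invalid input at $[0]: expected keys tx, ty, tz, spin
invalid input at $[0]: expected keys tx, ty, tz, spin
invalid input at $[0]: expected keys tx, ty, tz, spin
```

All four keys are required in every row.

```bash
python3 -m crank '[{"tx":0.033,"ty":-0.024,"tz":0,"spin":0},{"tx":0.066,"ty":-0.048,"tz":0,"spin":0},{"tx":0.099,"ty":-0.071,"tz":0,"spin":0},{"tx":0.132,"ty":-0.095,"tz":0,"spin":0},{"tx":0.165,"ty":-0.119,"tz":0,"spin":0}]' 1
python3 -m crank '[{"tx":0.033,"ty":-0.024,"tz":0,"spin":0},{"tx":0.066,"ty":-0.048,"tz":0,"spin":0},{"tx":0.099,"ty":-0.071,"tz":0,"spin":0},{"tx":0.132,"ty":-0.095,"tz":0,"spin":0},{"tx":0.165,"ty":-0.119,"tz":0,"spin":0}]'
python3 -m crank '[{"tx":0.033,"ty":-0.024,"tz":0,"spin":0},{"tx":0.066,"ty":-0.048,"tz":0,"spin":0},{"tx":0.099,"ty":-0.071,"tz":0,"spin":0},{"tx":0.112,"ty":-0.084,"tz":0,"spin":0},{"tx":0.112,"ty":-0.084,"tz":0,"spin":0.1}]'
python3 -c "
from plant import *
print(get_state()['joint_positions'])"
```

```text
clock: 3.05
position: [0.2683, -0.3162, 0.2111]
ee_rot: [3.141, -0.0, 0.291]
ft_force: [0.7, -0.0, 0.9]
gripper_width: 1.003
clock: 3.55
position: [0.3923, -0.1546, 0.2113]
ee_rot: [3.141, -0.001, 0.292]
ft_force: [0.5, 0.5, 0.6]
gripper_width: 1.002
clock: 4.05
position: [0.4759, -0.0409, 0.2107]
ee_rot: [-3.141, -0.0, 0.193]
ft_force: [-0.5, -0.3, 0.9]
gripper_width: 0.996
[-8.62416110e-02  1.96250906e-01 -5.24675454e-02  1.32185376e+00
  6.13562813e-04  2.86185295e+00]
```

```bash
for i in 1; do python3 -m crank '[{"tx":0,"ty":0,"tz":0,"spin":-0.149},{"tx":0,"ty":0,"tz":0,"spin":-0.298},{"tx":0,"ty":0,"tz":0,"spin":-0.447},{"tx":0,"ty":0,"tz":0,"spin":-0.596},{"tx":0,"ty":0,"tz":0,"spin":-0.745}]'
python3 -m crank '[{"tx":0,"ty":0,"tz":0,"spin":-0.149},{"tx":0,"ty":0,"tz":0,"spin":-0.298},{"tx":0,"ty":0,"tz":0,"spin":-0.447},{"tx":0,"ty":0,"tz":0,"spin":-0.596},{"tx":0,"ty":0,"tz":0,"spin":-0.745}]'
python3 -m crank '[{"tx":0,"ty":0,"tz":0,"spin":-0.149},{"tx":0,"ty":0,"tz":0,"spin":-0.298},{"tx":0,"ty":0,"tz":0,"spin":-0.447},{"tx":0,"ty":0,"tz":0,"spin":-0.596},{"tx":0,"ty":0,"tz":0,"spin":-0.745}]'
python3 -m crank '[{"tx":0,"ty":0,"tz":0,"spin":-0.149},{"tx":0,"ty":0,"tz":0,"spin":-0.298},{"tx":0,"ty":0,"tz":0,"spin":-0.447},{"tx":0,"ty":0,"tz":0,"spin":-0.596},{"tx":0,"ty":0,"tz":0,"spin":-0.745}]'
python3 -m crank '[{"tx":0,"ty":0,"tz":0,"spin":-0.14},{"tx":0,"ty":0,"tz":0,"spin":-0.28},{"tx":0,"ty":0,"tz":0,"spin":-0.28}]'
done
python3 - <<'E'
from plant import *
import cv2,numpy as np
s=get_state();print(s['joint_positions'])
obs={}
for c in['wrist','top','side']:
    r=read_camera(c)
    if c=='wrist': cv2.imwrite('pics/d.png',r['img'][:,:,::-1])
    for l in['lid','lid_tab','lid_heel','rest_top','lid_slot']:
        m=mark_of(l,c);print(c,l,[(np.round(d['position'],4).tolist(),round(d['confidence'],2)) for d in m[:1]])
E
```

```text
clock: 4.55
position: [0.4745, -0.0433, 0.211]
ee_rot: [3.142, 0.0, 0.943]
ft_force: [0.4, 0.1, 0.3]
gripper_width: 1.0
clock: 5.05
position: [0.4745, -0.0433, 0.211]
ee_rot: [3.142, 0.0, 1.688]
ft_force: [-0.1, 0.0, 0.7]
gripper_width: 1.002
clock: 5.55
position: [0.4745, -0.0433, 0.211]
ee_rot: [3.142, 0.0, 2.433]
ft_force: [-0.6, -1.0, -0.5]
gripper_width: 1.0
clock: 6.05
position: [0.4745, -0.0433, 0.211]
ee_rot: [-3.142, 0.0, -3.105]
ft_force: [-0.2, 0.7, -0.9]
gripper_width: 1.005
clock: 6.35
position: [0.4745, -0.0433, 0.211]
ee_rot: [-3.142, 0.0, -2.832]
ft_force: [-0.1, -0.5, -0.3]
gripper_width: 0.999
[-9.11006742e-02  1.94091435e-01 -5.44192258e-02  1.32222912e+00
  1.00077112e-05 -4.00954630e-01]
wrist lid [([0.5823, 0.0027, 0.0938], 0.71)]
wrist lid_tab [([0.4974, -0.0288, 0.0866], 0.9)]
wrist lid_heel [([0.6518, 0.0262, 0.0901], 0.93)]
wrist rest_top []
wrist lid_slot [([0.6534, 0.0326, 0.0807], 0.78)]
top lid [([0.5807, 0.0018, 0.0912], 0.87)]
top lid_tab []
top lid_heel [([0.6442, 0.0239, 0.0945], 0.86)]
top rest_top [([0.6943, 0.0423, 0.1599], 0.73)]
top lid_slot [([0.6513, 0.03, 0.081], 0.9)]
side lid [([0.5798, 0.0015, 0.0911], 0.85)]
side lid_tab [([0.492, -0.0248, 0.0917], 0.66)]
side lid_heel [([0.6529, 0.0223, 0.093], 0.8)]
side rest_top [([0.6964, 0.0451, 0.1648], 0.64)]
side lid_slot [([0.6513, 0.0332, 0.0798], 0.7)]
```

View pics/d.png

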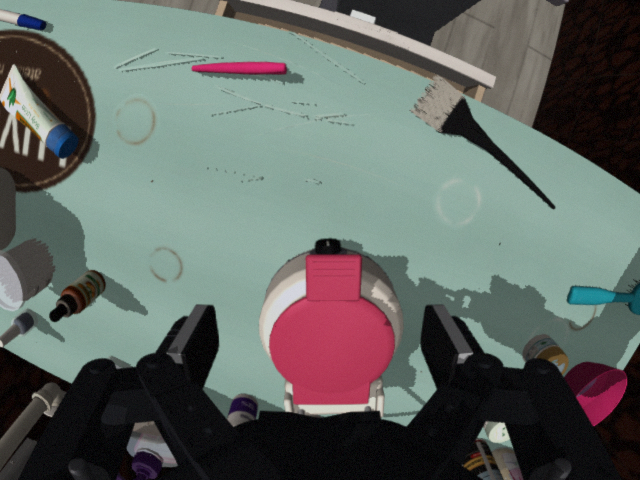

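The wrist view shows the tab centred between the open fingers: front edge from (306,255) to (361,253), root at about row 300, and the black dial at (328,245). I'll project those edges onto the tab's top plane.

Run:
```python
from plant import *
import cv2,numpy as np
from scipy.spatial.transform import Rotation as Ro
s=get_state();R=Ro.from_euler('xyz',s['ee_rot']).as_matrix();p=np.array(s['position'])
r=read_camera('wrist');K=r['camera_matrix'];M=r['tool_from_camera']
def w(u,v,z):
    a=(u-K[0,2])/K[0,0];b=(v-K[1,2])/K[1,1];t=np.hypot(a,b)
    d=np.array([np.sin(t)*a/t,-np.sin(t)*b/t,-np.cos(t)]);o=R@M[:3,3]+p;d=R@M[:3,:3]@d
    return o+d*(z-o[2])/d[2]
P=[w(u,v,.097) for u,v in[(306,255),(361,253),(307,300),(361,300)]];print(np.round(P,4))
e=(P[0]+P[1])/2;ro=(P[2]+P[3])/2;a=ro-e;print('end',e,'yaw',np.arctan2(a[1],a[0]),'edge yaw',np.arctan2(*( (P[0]-P[1])[[1,0]]))+np.pi/2, 'width',np.linalg.norm(P[0]-P[1]))
# target
for yaw in(.327,):
    h=np.array([np.cos(yaw),np.sin(yaw)]);t=e[:2]-.004*h;d=t-p[:2]
    print('target',t,'tx,ty',d@R[:2,0],d@R[:2,1])
```

```text
[[ 0.5016 -0.0453  0.097 ]
 [ 0.4866 -0.0041  0.097 ]
 [ 0.5398 -0.0327  0.097 ]
 [ 0.5262  0.0105  0.097 ]]
end [ 0.49406629 -0.02471859  0.097     ] yaw 0.33661809096767714 edge yaw 0.34908011156900853 width 0.04378930426856503
target [ 0.49027825 -0.0260034 ] tx,ty -0.020298251820546093 0.011678725386013727
```

```bash
python3 -m crank '[{"tx":-0.022,"ty":0.012,"tz":0.0,"spin":-0.025},{"tx":-0.022,"ty":0.012,"tz":0.04,"spin":-0.025},{"tx":-0.022,"ty":0.012,"tz":0.08,"spin":-0.025},{"tx":-0.022,"ty":0.012,"tz":0.11,"spin":-0.025},{"tx":-0.022,"ty":0.012,"tz":0.130,"spin":-0.025}]' 1 20
python3 -m crank '[{"tx":0,"ty":0,"tz":0,"spin":0},{"tx":0,"ty":0,"tz":0,"spin":0}]' 0.7 20
python3 - <<'E'
from plant import *
import cv2
r=read_camera('side')['img'][150:350,230:430,::-1];w=read_camera('wrist')['img'][140:460,160:480,::-1]
import numpy as np
cv2.imwrite('pics/e.png',np.hstack([cv2.resize(r,(400,400)),cv2.resize(w,(400,400))]))
E
```

```text
clock: 7.8
position: [0.4902, -0.025, 0.0785]
ee_rot: [3.14, -0.003, -2.806]
ft_force: [0.2, -0.1, 0.5]
gripper_width: 1.002
clock: 8.0
position: [0.4919, -0.0252, 0.0813]
ee_rot: [3.141, -0.0, -2.806]
ft_force: [0.7, -0.6, 0.9]
gripper_width: 0.71
```

View pics/e.png

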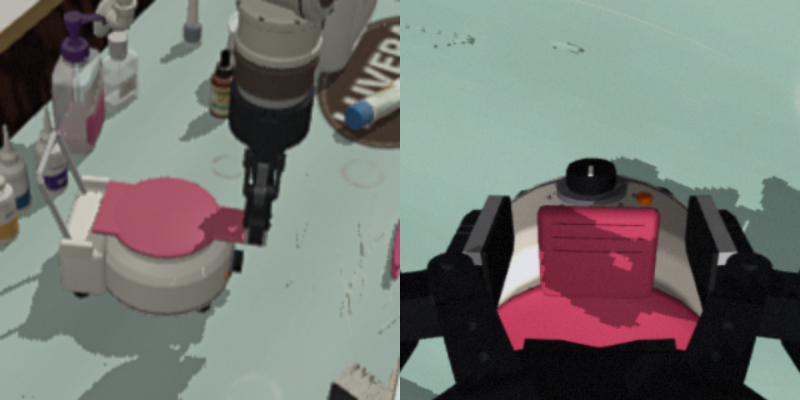

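The pads straddle the tab near its front end at the right height: in the wrist crop the tab spans columns 540 to 657 and the pads stand at 510 and 690. Next: close with 20 N and start the lift.

```bash
python3 -m crank '[{"tx":0,"ty":0,"tz":0,"spin":0},{"tx":0,"ty":0,"tz":0,"spin":0},{"tx":0,"ty":0,"tz":0,"spin":0},{"tx":0,"ty":0,"tz":0,"spin":0}]' 0.35 20
python3 -m crank '[{"tx":0,"ty":0,"tz":-0.008,"spin":0},{"tx":-0.001,"ty":0,"tz":-0.016,"spin":0},{"tx":-0.002,"ty":0,"tz":-0.025,"spin":0},{"tx":-0.005,"ty":0,"tz":-0.037,"spin":0},{"tx":-0.009,"ty":0,"tz":-0.049,"spin":0}]'
python3 - <<'E'
from plant import *
import cv2
r=read_camera('side')['img'][130:330,200:400,::-1];w=read_camera('wrist')['img'][140:460,160:480,::-1]
import numpy as np
for l in['lid','lid_tab','lid_heel','lid_slot']:
    for c in('side','wrist'):print(l,c,[np.round(m['position'],3).tolist() for m in mark_of(l,c)[:1]])
cv2.imwrite('pics/f.png',np.hstack([cv2.resize(r,(400,400)),cv2.resize(w,(400,400))]))
E
```

```text
clock: 8.5
position: [0.492, -0.0252, 0.0814]
ee_rot: [-3.141, 0.001, -2.806]
ft_force: [-0.9, 0.7, 0.5]
gripper_width: 0.35
clock: 9.0
position: [0.5006, -0.0222, 0.1313]
ee_rot: [-3.141, 0.001, -2.806]
ft_force: [0.9, -0.0, 1.3]
gripper_width: 0.353
lid side [[0.584, 0.004, 0.09]]
lid wrist [[0.583, 0.001, 0.09]]
lid_tab side [[0.492, -0.023, 0.089]]
lid_tab wrist [[0.495, -0.03, 0.09]]
lid_heel side [[0.65, 0.021, 0.09]]
lid_heel wrist []
lid_slot side [[0.65, 0.031, 0.078]]
lid_slot wrist []
```

View pics/f.png

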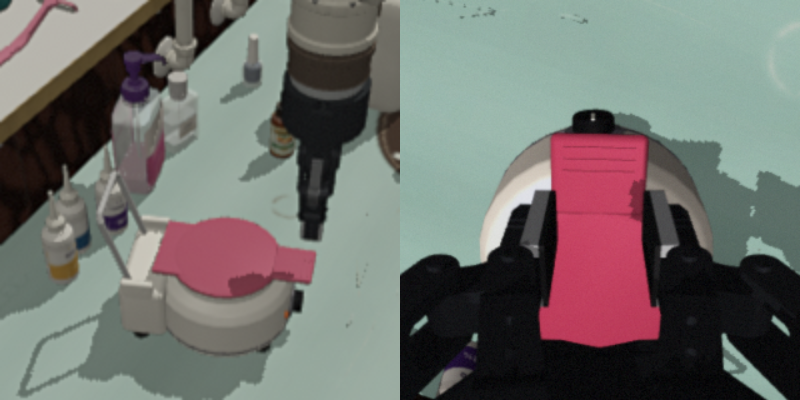

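The pads closed to 30 mm without catching the tab. The lid still lies flat in both views, with its tab at (300,263) in the side crop. I'll overlay the expected pad geometry on the wrist image to see where the pads really are.

Run:
```python
from plant import *
import cv2,numpy as np
r=read_camera('wrist');K=r['camera_matrix'];M=np.linalg.inv(r['tool_from_camera'])
def pr(p):
    c=M@np.r_[p,1];v=np.array([c[0],-c[1],-c[2]]);t=np.arctan2(np.hypot(v[0],v[1]),v[2]);n=np.hypot(v[0],v[1])
    return K[0,2]+K[0,0]*t*v[0]/n,K[1,2]+K[1,1]*t*v[1]/n
img=r['img'][:,:,::-1].copy()
x0,y0,f=200,230,4
im=cv2.resize(img[y0:y0+150,x0:x0+200],None,fx=f,fy=f,interpolation=cv2.INTER_CUBIC)
for z,col in[(0,(0,255,255)),(-.008,(0,255,0)),(-.025,(255,0,0))]:
  for sy in(-1,1):
    q=[pr((x,sy*.0149,z)) for x in(-.011,.011)]
    q=[(int((u-x0)*f),int((v-y0)*f)) for u,v in q];print(z,sy,q)
    cv2.line(im,q[0],q[1],col,1);cv2.circle(im,q[0],3,col,-1)
cv2.imwrite('pics/g.png',im)
```

```text
0 -1 [(354, 317), (348, 154)]
0 1 [(593, 317), (599, 155)]
-0.008 -1 [(349, 349), (342, 182)]
-0.008 1 [(598, 349), (605, 182)]
-0.025 -1 [(337, 426), (328, 248)]
-0.025 1 [(609, 427), (618, 249)]
```

View pics/g.png

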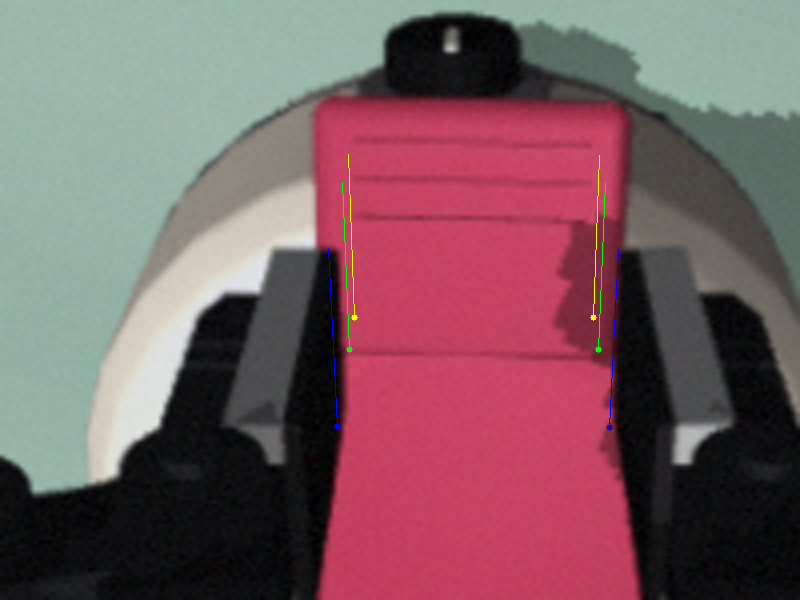

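Run:
```python
import plant
from plant import *
print(grip_point_offset)
import cv2,numpy as np
r=read_camera('side');K=r['camera_matrix'];C=r['camera_from_world'];s=get_state();p=s['position']
def pr(q):
    c=C@np.r_[q,1];return K[0,2]-K[0,0]*c[0]/c[2],K[1,2]+K[1,1]*c[1]/c[2]
x0,y0,f=300,150,6
im=cv2.resize(r['img'][y0:y0+120,x0:x0+120,::-1],None,fx=5,fy=5,interpolation=cv2.INTER_CUBIC)
for dz,col in[(0,(0,255,255)),(.01,(0,255,0)),(.02,(255,0,0))]:
    u,v=pr(p+np.array([0,0,dz]));print(dz,u,v);cv2.circle(im,(int((u-x0)*5),int((v-y0)*5)),4,col,-1)
cv2.imwrite('pics/h.png',im)
```

```text
0.0187
0 356.8153300248708 250.94313499012648
0.01 357.17317251801995 247.3312489909873
0.02 357.5364848208632 243.66415342498422
```

View pics/h.png

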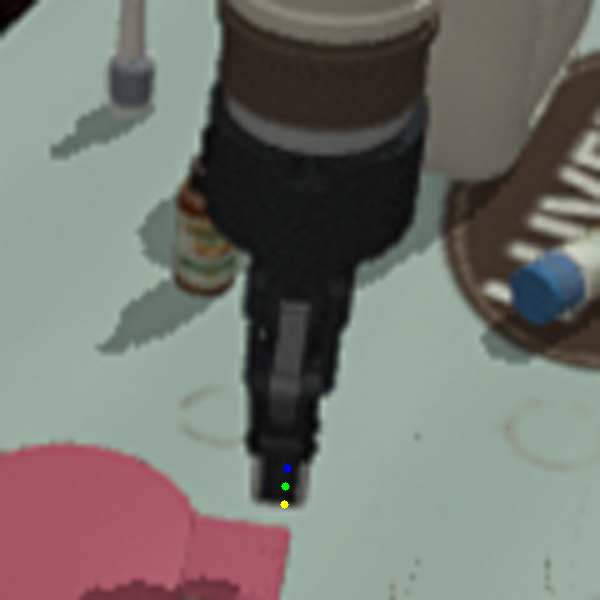

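The tips sit about 15 mm behind the TCP at part opening, so the pads closed just above the tab. I'll reopen and go down to TCP z ≈ 0.065.

```bash
python3 -m crank '[{"tx":0.009,"ty":0,"tz":0,"spin":0},{"tx":0.009,"ty":0,"tz":0,"spin":0},{"tx":0.009,"ty":0,"tz":0.025,"spin":0},{"tx":0.009,"ty":0,"tz":0.046,"spin":0},{"tx":0.009,"ty":0,"tz":0.066,"spin":0}]' 0.8 20
python3 -m crank '[{"tx":0,"ty":0,"tz":0,"spin":0},{"tx":0,"ty":0,"tz":0,"spin":0},{"tx":0,"ty":0,"tz":0,"spin":0},{"tx":0,"ty":0,"tz":0,"spin":0}]' 0.35 20
```

```text
clock: 10.1
position: [0.4916, -0.0253, 0.0634]
ee_rot: [-3.141, 0.0, -2.807]
ft_force: [0.4, -0.1, 0.7]
gripper_width: 0.799
clock: 10.5
position: [0.4922, -0.0252, 0.065]
ee_rot: [-3.141, 0.001, -2.806]
ft_force: [-1.0, 0.6, -0.8]
gripper_width: 0.522
```

The opening stopped at 0.522, about 44 to 46 mm, so the tab is gripped. Lift the first 20°.

```bash
python3 -m crank '[{"tx":0,"ty":0,"tz":-0.008,"spin":0},{"tx":-0.001,"ty":0,"tz":-0.016,"spin":0},{"tx":-0.002,"ty":0,"tz":-0.025,"spin":0},{"tx":-0.005,"ty":0,"tz":-0.037,"spin":0},{"tx":-0.009,"ty":0,"tz":-0.049,"spin":0}]'
python3 - <<'E'
from plant import *
import cv2
r=read_camera('side')['img'][130:330,200:400,::-1];w=read_camera('wrist')['img'][140:460,160:480,::-1]
import numpy as np
for l in['lid','lid_tab','lid_heel','lid_slot']:
    for c in('side',):print(l,c,[np.round(m['position'],3).tolist() for m in mark_of(l,c)[:1]])
cv2.imwrite('pics/i.png',np.hstack([cv2.resize(r,(400,400)),cv2.resize(w,(400,400))]))
E
```

```text
clock: 11.0
position: [0.5007, -0.0222, 0.1144]
ee_rot: [-3.141, 0.001, -2.806]
ft_force: [-0.4, 1.5, -0.9]
gripper_width: 0.522
lid side [[0.586, 0.005, 0.108]]
lid_tab side [[0.503, -0.02, 0.143]]
lid_heel side [[0.649, 0.024, 0.084]]
lid_slot side [[0.65, 0.03, 0.077]]
```

View pics/i.png

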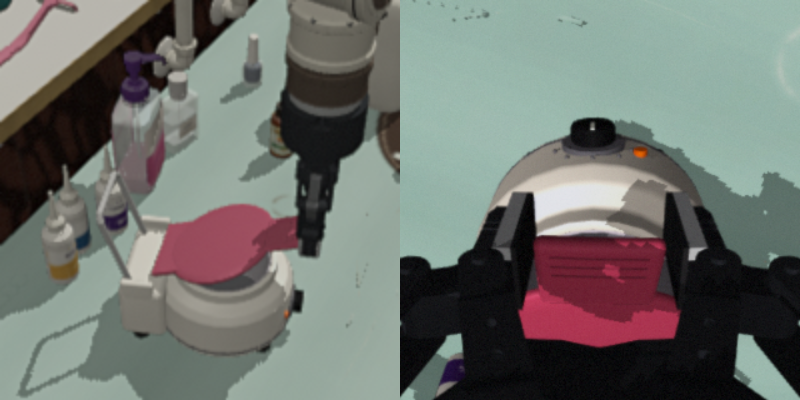

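It tips as planned: the lid is raised about 20° on the rim, the heel is dropping into the slot, and the heater hasn't moved. Continue to about 60°.

```bash
python3 -m crank '[{"tx":-0.005,"ty":0,"tz":-0.011,"spin":0},{"tx":-0.010,"ty":0,"tz":-0.022,"spin":0},{"tx":-0.017,"ty":0,"tz":-0.033,"spin":0},{"tx":-0.024,"ty":0,"tz":-0.043,"spin":0},{"tx":-0.033,"ty":0,"tz":-0.052,"spin":0}]'
python3 -m crank '[{"tx":-0.009,"ty":0,"tz":-0.009,"spin":0},{"tx":-0.018,"ty":0,"tz":-0.017,"spin":0},{"tx":-0.028,"ty":0,"tz":-0.025,"spin":0},{"tx":-0.028,"ty":0,"tz":-0.025,"spin":0}]'
python3 - <<'E'
from plant import *
import cv2
r=read_camera('side')['img'][130:330,200:400,::-1];
import numpy as np
for l in['lid','lid_tab','lid_heel','lid_slot','rest_top']:
    for c in('side','wrist','top'):print(l,c,[(np.round(m['position'],3).tolist(),round(m['confidence'],2)) for m in mark_of(l,c)[:1]])
    if l=='lid': [read_camera(c) for c in('wrist','top')]
cv2.imwrite('pics/j.png',cv2.resize(r,(500,500)))
E
```

```text
clock: 11.8
position: [0.5307, -0.0114, 0.1646]
ee_rot: [3.141, -0.002, -2.807]
ft_force: [0.3, 0.5, -2.1]
gripper_width: 0.524
clock: 12.2
position: [0.5587, -0.0019, 0.1899]
ee_rot: [-3.142, 0.0, -2.806]
ft_force: [-0.1, 0.7, -2.3]
gripper_width: 0.525
lid side [([0.605, 0.013, 0.142], 0.9)]
lid wrist [([0.587, 0.008, 0.113], 0.98)]
lid top [([0.581, 0.002, 0.091], 0.87)]
lid_tab side [([0.558, 0.002, 0.218], 0.98)]
lid_tab wrist [([0.56, -0.006, 0.215], 0.67)]
lid_tab top []
lid_heel side [([0.649, 0.026, 0.084], 0.72)]
lid_heel wrist []
lid_heel top []
lid_slot side [([0.65, 0.031, 0.075], 0.55)]
lid_slot wrist [([0.654, 0.034, 0.081], 0.64)]
lid_slot top []
rest_top side [([0.696, 0.047, 0.165], 0.98)]
rest_top wrist [([0.696, 0.31, 0.018], 0.65)]
rest_top top []
```

View pics/j.png

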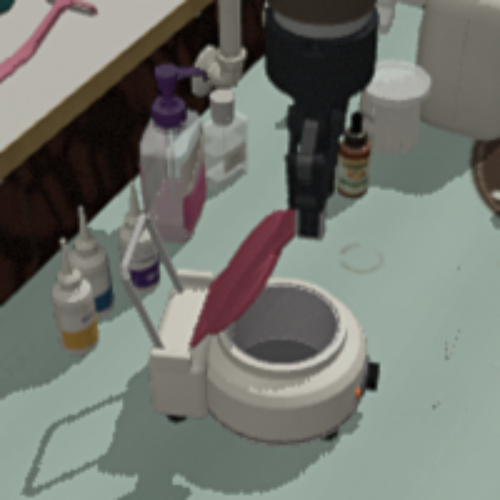

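The side view shows the lid leaning at about 55° (tab at (285,215), heel at (200,335) in the slot). The heel sits at mid-slot, and I want it nearer the rim so the hand stays clear of the shelf. Swing to about 75°, then lift slightly and shift the heel forward.

```bash
python3 -m crank '[{"tx":-0.012,"ty":0,"tz":-0.007,"spin":0},{"tx":-0.024,"ty":0,"tz":-0.013,"spin":0},{"tx":-0.037,"ty":0,"tz":-0.018,"spin":0},{"tx":-0.050,"ty":0,"tz":-0.022,"spin":0},{"tx":-0.050,"ty":0,"tz":-0.022,"spin":0}]'
python3 - <<'E'
from plant import *
import numpy as np
r=read_camera('side')
for l in['lid','lid_tab','lid_heel','lid_slot']: print(l,[(np.round(m['position'],3).tolist(),round(m['confidence'],2)) for m in mark_of(l,'side')[:1]])
E
python3 -m crank '[{"tx":0,"ty":0,"tz":-0.005,"spin":0},{"tx":0.007,"ty":0,"tz":-0.006,"spin":0},{"tx":0.014,"ty":0,"tz":-0.006,"spin":0},{"tx":0.014,"ty":0,"tz":-0.006,"spin":0}]'
python3 - <<'E'
from plant import *
import numpy as np,cv2
r=read_camera('side')
for l in['lid','lid_tab','lid_heel','lid_slot']: print(l,[(np.round(m['position'],3).tolist(),round(m['confidence'],2)) for m in mark_of(l,'side')[:1]])
cv2.imwrite('pics/k.png',cv2.resize(r['img'][100:300,200:400,::-1],(600,600)))
E
```

```text
clock: 13.6
position: [0.6065, 0.0147, 0.2122]
ee_rot: [-3.141, 0.001, -2.806]
ft_force: [0.1, -0.8, -2.4]
gripper_width: 0.525
lid [([0.64, 0.026, 0.154], 0.91)]
lid_tab [([0.608, 0.019, 0.243], 0.98)]
lid_heel [([0.67, 0.03, 0.092], 0.71)]
lid_slot [([0.578, 0.002, 0.092], 0.74)]
clock: 14.25
position: [0.5907, 0.0092, 0.2184]
ee_rot: [-3.142, -0.001, -2.807]
ft_force: [-0.0, -0.8, -2.2]
gripper_width: 0.524
lid [([0.624, 0.016, 0.162], 0.9)]
lid_tab [([0.592, 0.012, 0.25], 0.97)]
lid_heel [([0.652, 0.025, 0.099], 0.75)]
lid_slot [([0.652, 0.029, 0.078], 0.93)]
```

View pics/k.png

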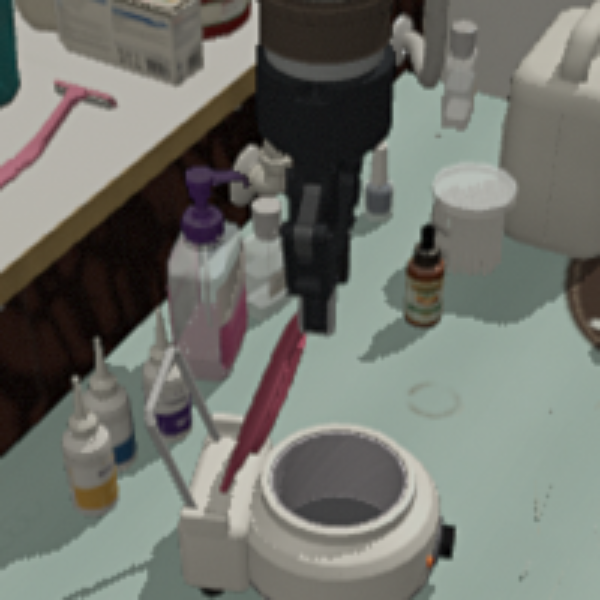

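The grip friction holds the lid at about 67° with the heel 20 mm above the slot floor. I'll use the foot of the rest to turn it further: push back so the heel meets the wires and the lid rotates in the pads.

```bash
python3 -m crank '[{"tx":-0.010,"ty":0,"tz":0.001,"spin":0},{"tx":-0.020,"ty":0,"tz":0.002,"spin":0},{"tx":-0.030,"ty":0,"tz":0.004,"spin":0},{"tx":-0.040,"ty":0,"tz":0.006,"spin":0},{"tx":-0.040,"ty":0,"tz":0.006,"spin":0}]'
python3 - <<'E'
from plant import *
import numpy as np,cv2
r=read_camera('side');ps=[]
for l in['lid','lid_tab','lid_heel','lid_slot','rest_top']:
    m=mark_of(l,'side')[:1]; print(l,[(np.round(d['position'],3).tolist(),round(d['confidence'],2)) for d in m])
cv2.imwrite('pics/l.png',cv2.resize(r['img'][100:300,200:400,::-1],(600,600)))
E
```

```text
clock: 15.0
position: [0.6307, 0.0236, 0.2106]
ee_rot: [3.141, -0.001, -2.806]
ft_force: [-0.5, -0.6, -1.4]
gripper_width: 0.523
lid [([0.654, 0.029, 0.149], 0.9)]
lid_tab []
lid_heel [([0.666, 0.029, 0.085], 0.74)]
lid_slot [([0.649, 0.032, 0.079], 0.98)]
rest_top [([0.697, 0.043, 0.163], 0.96)]
```

View pics/l.png

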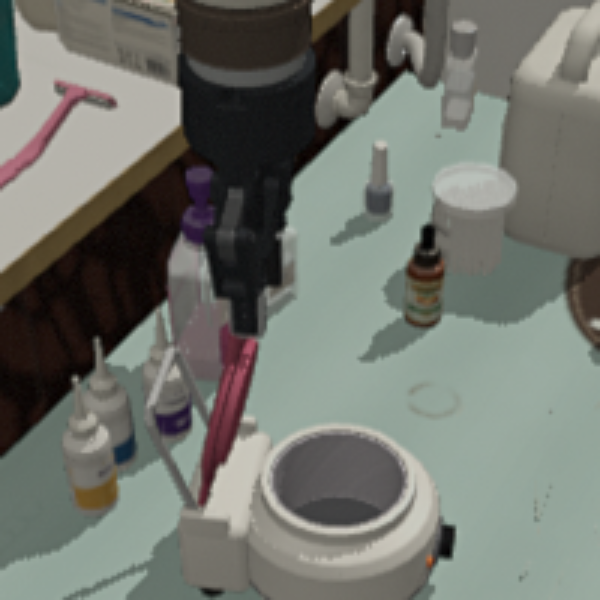

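The push worked: θ is now about 80° and the force stayed around 1 N. Next, carry the heel forward near the rim (held by friction), lower it onto the floor, and check.

```bash
python3 -m crank '[{"tx":0.009,"ty":0,"tz":-0.002,"spin":0},{"tx":0.018,"ty":0,"tz":-0.002,"spin":0},{"tx":0.027,"ty":0,"tz":-0.002,"spin":0},{"tx":0.027,"ty":0,"tz":0.002,"spin":0},{"tx":0.027,"ty":0,"tz":0.002,"spin":0}]'
python3 - <<'E'
from plant import *
import numpy as np,cv2
r=read_camera('side');ps=[]
for l in['lid','lid_tab','lid_heel','lid_slot']:
    m=mark_of(l,'side')[:1]; print(l,[(np.round(d['position'],3).tolist(),round(d['confidence'],2)) for d in m])
E
python3 -m crank '[{"tx":0,"ty":0,"tz":0.002,"spin":0},{"tx":0,"ty":0,"tz":0.004,"spin":0},{"tx":0,"ty":0,"tz":0.004,"spin":0}]'
```

```text
clock: 15.8
position: [0.6037, 0.0138, 0.2098]
ee_rot: [3.141, -0.0, -2.807]
ft_force: [0.7, -1.0, -2.3]
gripper_width: 0.523
lid [([0.629, 0.021, 0.153], 0.75)]
lid_tab []
lid_heel [([0.648, 0.022, 0.086], 0.95)]
lid_slot [([0.649, 0.03, 0.076], 0.75)]
clock: 16.35
position: [0.604, 0.014, 0.2054]
ee_rot: [3.141, -0.001, -2.806]
ft_force: [0.3, -0.6, -2.5]
gripper_width: 0.522
```

```bash
python3 -m crank '[{"tx":0.007,"ty":0,"tz":0.0,"spin":0},{"tx":0.007,"ty":0,"tz":0.002,"spin":0},{"tx":0.007,"ty":0,"tz":0.004,"spin":0},{"tx":0.007,"ty":0,"tz":0.004,"spin":0}]'
python3 -m crank '[{"tx":0,"ty":0,"tz":0.002,"spin":0},{"tx":0,"ty":0,"tz":0.002,"spin":0}]'
python3 - <<'E'
from plant import *
import numpy as np
f=[]
for c in('side','wrist','side'):
  r=read_camera(c);f.append(get_state()['ft_force'])
  for l in['lid','lid_tab','lid_heel']:
    m=mark_of(l,c)[:1]; print(c,l,[(np.round(d['position'],3).tolist(),round(d['confidence'],2)) for d in m])
print(np.mean(f,0))
E
```

```text
clock: 16.75
position: [0.5984, 0.0113, 0.2053]
ee_rot: [-3.14, 0.005, -2.807]
ft_force: [-1.8, -1.2, 8.8]
gripper_width: 0.524
clock: 16.95
position: [0.5993, 0.0107, 0.2049]
ee_rot: [-3.138, 0.007, -2.807]
ft_force: [-2.6, -3.1, 14.4]
gripper_width: 0.524
side lid [([0.621, 0.017, 0.143], 0.67)]
side lid_tab []
side lid_heel [([0.637, 0.019, 0.077], 0.62)]
wrist lid [([0.624, 0.022, 0.148], 0.56)]
wrist lid_tab [([0.602, 0.009, 0.234], 0.85)]
wrist lid_heel [([0.638, 0.024, 0.081], 0.86)]
side lid [([0.622, 0.014, 0.145], 0.57)]
side lid_tab [([0.658, -0.283, 0.05], 0.62)]
side lid_heel [([0.638, 0.021, 0.08], 0.55)]
[-2.75811583 -2.39938918 13.58663336]
```

The heel is now on the slot floor near the rim (heater x ≈ 58 mm), pressed down with about 14 N, at θ ≈ 77°. Next, swing towards upright, still pressing so the heel doesn't slide.

```bash
python3 -m crank '[{"tx":-0.008,"ty":0,"tz":-0.002,"spin":0},{"tx":-0.016,"ty":0,"tz":-0.0035,"spin":0},{"tx":-0.024,"ty":0,"tz":-0.0045,"spin":0},{"tx":-0.024,"ty":0,"tz":-0.0045,"spin":0}]'
python3 - <<'E'
from plant import *
import numpy as np,cv2
for c in('side','wrist'):
  r=read_camera(c)
  if c=='side': cv2.imwrite('pics/m.png',cv2.resize(r['img'][100:300,200:400,::-1],(600,600)))
  for l in['heater','lid','lid_tab','lid_heel','lid_slot']:
    m=mark_of(l,c)[:1]; print(c,l,[(np.round(d['position'],3).tolist(),round(d['confidence'],2)) for d in m])
E
```

```text
clock: 17.95
position: [0.6227, 0.0188, 0.208]
ee_rot: [-3.138, 0.007, -2.807]
ft_force: [-0.3, -2.5, 8.5]
gripper_width: 0.524
side heater [([0.583, 0.003, -0.002], 0.72)]
side lid [([0.632, 0.023, 0.148], 0.8)]
side lid_tab [([0.66, -0.376, 0.038], 0.34)]
side lid_heel [([0.638, 0.021, 0.079], 0.56)]
side lid_slot [([0.651, 0.03, 0.08], 0.88)]
wrist heater [([0.579, 0.002, 0.002], 0.74)]
wrist lid [([0.631, 0.021, 0.152], 0.78)]
wrist lid_tab [([0.627, 0.016, 0.237], 0.87)]
wrist lid_heel [([0.637, 0.024, 0.079], 0.73)]
wrist lid_slot []
```

View pics/m.png

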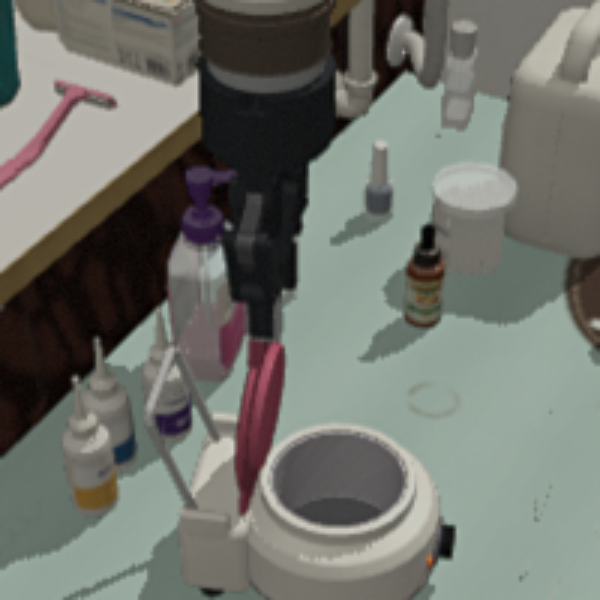

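The heel held and θ ≈ 86°. Continue in small steps past upright, watching the force near the shelf.

```bash
python3 -m crank '[{"tx":-0.005,"ty":0,"tz":-0.0005,"spin":0},{"tx":-0.010,"ty":0,"tz":-0.0005,"spin":0},{"tx":-0.010,"ty":0,"tz":-0.0005,"spin":0}]'
python3 -m crank '[{"tx":-0.004,"ty":0,"tz":0,"spin":0},{"tx":-0.007,"ty":0,"tz":0,"spin":0},{"tx":-0.007,"ty":0,"tz":0,"spin":0}]'
python3 - <<'E'
from plant import *
import numpy as np
for c in('side','wrist'):
  r=read_camera(c)
  for l in['lid','lid_tab','lid_heel']:
    m=mark_of(l,c)[:1]; print(c,l,[(np.round(d['position'],3).tolist(),round(d['confidence'],2)) for d in m])
E
```

```text
clock: 18.85
position: [0.6318, 0.0221, 0.2083]
ee_rot: [-3.138, 0.006, -2.807]
ft_force: [0.5, -1.8, 7.0]
gripper_width: 0.523
clock: 19.15
position: [0.6382, 0.0243, 0.2082]
ee_rot: [-3.138, 0.006, -2.807]
ft_force: [-0.6, -1.0, 6.2]
gripper_width: 0.523
side lid [([0.638, 0.024, 0.148], 0.92)]
side lid_tab [([0.64, 0.026, 0.239], 0.73)]
side lid_heel [([0.638, 0.019, 0.079], 0.71)]
wrist lid [([0.641, 0.025, 0.152], 0.84)]
wrist lid_tab [([0.643, 0.023, 0.238], 0.97)]
wrist lid_heel [([0.639, 0.025, 0.079], 0.82)]
```

θ ≈ 91.5° and no shelf contact. A few millimetres more in small steps, then release.

```bash
python3 -m crank '[{"tx":-0.003,"ty":0,"tz":0,"spin":0},{"tx":-0.003,"ty":0,"tz":0,"spin":0}]'
python3 -m crank '[{"tx":-0.003,"ty":0,"tz":0,"spin":0},{"tx":-0.003,"ty":0,"tz":0,"spin":0}]'
python3 - <<'E'
from plant import *
import numpy as np
for c in('side','wrist'):
  r=read_camera(c)
  for l in['lid','lid_tab','lid_heel']:
    m=mark_of(l,c)[:1]; print(c,l,[(np.round(d['position'],3).tolist(),round(d['confidence'],2)) for d in m])
E
```

```text
clock: 19.75
position: [0.6408, 0.0253, 0.2081]
ee_rot: [-3.138, 0.006, -2.807]
ft_force: [0.2, -1.6, 5.9]
gripper_width: 0.521
clock: 19.95
position: [0.6436, 0.0263, 0.2079]
ee_rot: [-3.138, 0.005, -2.807]
ft_force: [-0.5, -2.0, 6.3]
gripper_width: 0.524
side lid [([0.642, 0.022, 0.147], 0.86)]
side lid_tab [([0.649, 0.028, 0.242], 0.96)]
side lid_heel [([0.637, 0.02, 0.078], 0.94)]
wrist lid [([0.642, 0.025, 0.154], 0.75)]
wrist lid_tab [([0.648, 0.023, 0.239], 0.97)]
wrist lid_heel [([0.579, 0.004, -0.0], 0.72)]
```

θ ≈ 94°, past the balance point. Release.

```bash
python3 -m crank '[{"tx":-0.002,"ty":0,"tz":0,"spin":0},{"tx":-0.002,"ty":0,"tz":0,"spin":0},{"tx":-0.002,"ty":0,"tz":0,"spin":0},{"tx":-0.002,"ty":0,"tz":0,"spin":0}]' 0.85
python3 - <<'E'
from plant import *
import numpy as np,cv2
r=read_camera('side')
for l in['lid','lid_tab','lid_heel']:
    m=mark_of(l,'side')[:1]; print(l,[(np.round(d['position'],3).tolist(),round(d['confidence'],2)) for d in m])
cv2.imwrite('pics/n.png',cv2.resize(r['img'][100:300,200:400,::-1],(600,600)))
E
```

```text
clock: 20.75
position: [0.6437, 0.0279, 0.2046]
ee_rot: [3.141, -0.001, -2.806]
ft_force: [0.1, 0.8, -0.1]
gripper_width: 0.846
lid [([0.655, 0.03, 0.144], 0.69)]
lid_tab [([0.684, 0.041, 0.235], 0.89)]
lid_heel [([0.637, 0.019, 0.077], 0.75)]
```

View pics/n.png

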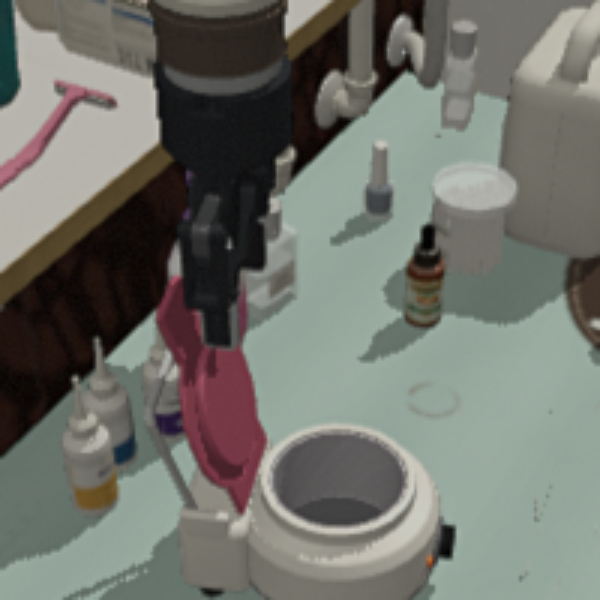

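The lid has tipped past upright, with its underside to the front, but it measures about 18° of lean, which is short of the rest wire. It may still be falling or touching a finger. I'll back the hand straight off towards the robot.

```bash
python3 -m crank '[{"tx":0.005,"ty":0,"tz":0,"spin":0},{"tx":0.012,"ty":0,"tz":0,"spin":0},{"tx":0.022,"ty":0,"tz":0,"spin":0},{"tx":0.04,"ty":0,"tz":0,"spin":0},{"tx":0.06,"ty":0,"tz":0,"spin":0}]' 1
python3 -m crank '[{"tx":0.03,"ty":0,"tz":-0.01,"spin":0},{"tx":0.06,"ty":0,"tz":-0.03,"spin":0},{"tx":0.06,"ty":0,"tz":-0.03,"spin":0}]' 1
python3 - <<'E'
from plant import *
import numpy as np,cv2
ims=[]
for c in('side','top'):
  r=read_camera(c)
  for l in['heater','lid','lid_tab','lid_heel','lid_slot','rest_top']:
    m=mark_of(l,c)[:1]; print(c,l,[(np.round(d['position'],3).tolist(),round(d['confidence'],2)) for d in m])
  im=r['img'][100:300,200:400] if c=='side' else r['img'][150:350,200:400]
  ims.append(cv2.resize(im[:,:,::-1],(400,400)))
cv2.imwrite('pics/o.png',np.hstack(ims))
E
```

```text
clock: 21.45
position: [0.5862, 0.0078, 0.2049]
ee_rot: [-3.142, -0.0, -2.806]
ft_force: [-0.2, 0.5, 0.6]
gripper_width: 1.001
clock: 21.75
position: [0.5285, -0.0128, 0.2384]
ee_rot: [-3.14, 0.003, -2.808]
ft_force: [0.6, 0.1, 1.1]
gripper_width: 1.002
side heater []
side lid [([0.671, 0.033, 0.137], 0.93)]
side lid_tab [([0.715, 0.054, 0.219], 0.94)]
side lid_heel [([0.637, 0.018, 0.082], 0.86)]
side lid_slot [([0.652, 0.028, 0.076], 0.96)]
side rest_top []
top heater [([0.716, 0.05, 0.218], 0.49)]
top lid [([0.669, 0.037, 0.142], 0.87)]
top lid_tab [([0.716, 0.05, 0.217], 0.56)]
top lid_heel []
top lid_slot [([0.695, 0.309, 0.024], 0.41)]
top rest_top [([0.714, 0.052, 0.218], 0.26)]
```

View pics/o.png

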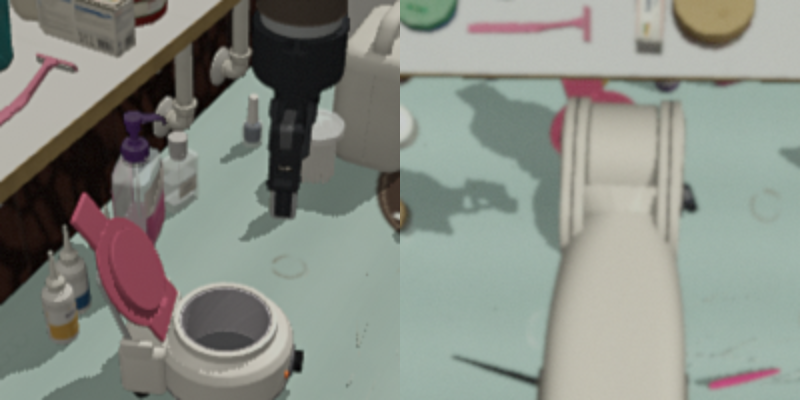

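The lid leans back on the rest at about 31° (θ ≈ 2.11 rad), with the tab up and the underside to the front. Lid centre at heater x ≈ 94 mm. One stillness check, then hand in.

```bash
python3 -m crank '[{"tx":0,"ty":0,"tz":0,"spin":0},{"tx":0,"ty":0,"tz":0,"spin":0},{"tx":0,"ty":0,"tz":0,"spin":0},{"tx":0,"ty":0,"tz":0,"spin":0},{"tx":0,"ty":0,"tz":0,"spin":0}]'
python3 - <<'E'
from plant import *
import numpy as np
read_camera('side')
for l in['lid','lid_tab','lid_heel','lid_slot','wax_pot_centre','powder_pot_centre','oil_dropper_centre','cotton_buds_centre']:
    print(l,[np.round(d['position'],3).tolist() for d in mark_of(l,'side')[:1]])
job_done()
E
```

```text
clock: 22.95
position: [0.5305, -0.0117, 0.2351]
ee_rot: [-3.142, 0.0, -2.806]
ft_force: [-0.0, -0.1, 0.0]
gripper_width: 0.997
lid [[0.669, 0.03, 0.138]]
lid_tab [[0.715, 0.052, 0.22]]
lid_heel [[0.64, 0.018, 0.081]]
lid_slot [[0.65, 0.03, 0.078]]
wax_pot_centre [[0.578, 0.31, 0.024]]
powder_pot_centre [[0.698, 0.309, 0.016]]
oil_dropper_centre []
cotton_buds_centre [[0.657, -0.376, 0.037]]
the job is handed in; nothing more can be done
```

The lid now stands on its heel in the slot, leaning back on the wire rest with the tab up and the waxy underside to the front. I handed the job in at about 23 s, with no verdict reported.

**How it was done:** I pinched the tab across its width at 20 N and swung the lid up and back. I turned it further against the foot of the rest, set the heel near the rim, took it to about 94° and let go. The hand was turned half round first, to keep its camera away from the shelf behind the heater.

**Last checks:**

| Check | Measured | Required |
|---|---|---|
| Lean past upright | about 31° | 2 to 45° |
| Tab end above the table | 220 mm | over 190 mm |
| Lid centre behind the well's axis | about 94 mm | 60 to 150 mm |
| Lid off the heater's middle | within a few mm | 25 mm |

- **At rest:** two readings about a second apart agreed to within 3 mm. The gripper was open, clear of everything, and read no force.
- **Heater and neighbours:** the slot, both pots and the cotton-bud tub were where they started, within measuring error. The dropper was not detected in the last picture. It looked unmoved in earlier views, and the hand never went near it.

**What went wrong on the way:**
- The first pinch closed just above the tab, so I repeated it about 16 mm lower.
- The lid stuck in the pads at about 67° instead of swinging freely, which is why I used the rest to turn it.
- I viewed 13 pictures, three over the budget of 10.

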